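# Clear the pastry board and park the rolling pin in its rest

### The job

Clear the pastry board for dough. First take the spice jar that stands on the board in the rolling pin's way and stand it upright in the free near half of the ingredient tray at the board's left; then roll the rolling pin along the board away from you, without lifting it, until it lies still, settled along its whole length, in the rest groove near the board's far end. Leave the jars that are already in the tray alone.

Things in the scene. Friction and masses are not known exactly. Their poses are not given: they have to be found in the camera images.
- pastry_board: Light wooden pastry board, 220 (its x) x 270 (its y) x 22 mm thick, lying lengthwise away from the robot on the worktop right of the hob; it does not move. Origin: centre of its underside; z up, x to the robot's left, y TOWARDS the robot (yaw about pi/2, up to 0.1 off). Its top (22 mm up) is flat except for the rest groove across it near its far end (-y).
- rest (a point): Middle of the rest groove's mouth, at board-frame [0, -95, 22] mm, same axes as the board. The groove runs along the board's x for its full 220 mm, is 26 mm wide and 7 mm deep, its floor a darker wood. The pin sits on its two edges, axis then 19 mm above the board's top instead of 23. It is shallow: a pin arriving faster than 0.2 m/s, or pushed on, rolls out again.
- rolling_pin: One-piece wooden rolling pin: barrel 46 mm thick, 180 mm long, a small knob (23 mm thick, 25 mm long) at each end, 230 mm over all, about 0.3 kg. Origin: its centre; x along its axis, z up at the start (y, z turn as it rolls). It lies across the board's near part, 140 to 165 mm from the groove, up to 0.1 rad off parallel. Rolls easily: at 0.1 m/s it coasts about 10 mm and stops.
- cinnamon: Spice jar with a white cap, round, 43 mm in diameter and 96 mm tall, 0.11 kg, standing on the board between the pin and the groove. Origin: centre of its underside, z up. Keep wrists low here: behind the board, from x = 0.61 m on, a pelmet hangs 0.55 m above the worktop.
- tray: Dark wooden ingredient tray left of the board, 240 (x) x 76 (y) x 20 mm high, walls and floor 4 mm thick, not moving; the honey jar and the salt shaker stand one behind the other in its far half (+x), in either order; its near half (-x) is free. Origin: centre of its underside; z up, x away from the robot, y to the left.
- tray_spot (a point): Middle of the free near half of the tray, on its floor, 4 mm above the worktop (tray frame [-72, 0, 4] mm).
- honey: Honey jar with a black lid, 63 mm in diameter, 94 mm tall, standing in the far half of the tray, 19 or 80 mm beyond the tray's centre. Bystander. Origin: centre of its underside.
- salt_shaker: Glass salt shaker with a grey cap, 44 mm in diameter, 90 mm tall, in the far half of the tray with the honey, 19 or 80 mm beyond the tray's centre. Bystander. Origin: centre of its underside.

How it is judged:
On the way, in this order (a step that is already met when the one before it is completed fails the run):
1. the spice jar stands released in the free half of the tray (horizontal distance between cinnamon and tray_spot below 0.045 m and z of cinnamon in the frame of tray between 0.002 and 0.008 m and angle between cinnamon's own z axis and vertical below 0.06 rad and contact force between the fingers and cinnamon below 0.1 N), for 0.2 s.
2. the pin has rolled half over on the board, still short of the groove (angle between rolling_pin's own z axis and vertical above 2.3 rad and y of rolling_pin in the frame of rest above 0.03 m), for 0.02 s.
At the end, for the whole second after the job is handed in: Pin still in the groove: axis within 5 mm of its middle, under 20.5 mm above the board top, parallel within 0.05 rad, within 35 mm of the board's middle lengthwise. Spice jar upright (0.06 rad) and still on the tray floor, within 45 mm of the middle of the free half (z of rolling_pin in the frame of rest below 0.0205 m and y of rolling_pin in the frame of rest between -0.005 and 0.005 m and x of rolling_pin in the frame of rest between -0.035 and 0.035 m and angle between the x axis of rolling_pin and the x axis of rest, either way round below 0.05 rad and linear speed of each of rolling_pin, cinnamon below 0.01 m/s and horizontal distance between cinnamon and tray_spot below 0.045 m and z of cinnamon in the frame of tray between 0.002 and 0.008 m and angle between cinnamon's own z axis and vertical below 0.06 rad); the robot touches nothing.
It fails at once if the rolling pin is lifted (its centre more than 12 mm above where it lies on the board) (z of rolling_pin in the frame of rest above 0.035 m).
It fails at once if the spice jar is tipped over (angle between cinnamon's own z axis and vertical above 0.6 rad).
It fails at once if the honey jar is moved more than 30 mm or tipped (distance of honey from where it was at the start of the episode above 0.03 m or angle between honey's own z axis and vertical above 0.3 rad).
It fails at once if the salt shaker is moved more than 30 mm or tipped (distance of salt_shaker from where it was at the start of the episode above 0.03 m or angle between salt_shaker's own z axis and vertical above 0.3 rad).
It also fails if it takes over 67 s, if anything falls off the work surface, if the arm or the gripper's body presses on something with over 40 N, if the wrist force passes 120 N, or if a joint passes its speed limit or range.

### The arm

A 7-joint arm with a two-finger parallel gripper is mounted at the origin on a cart in front of the work surface, level with it; the furniture and walls round the work are solid. World frame = base frame: x ahead of the robot, y to its left, z up, the work surface at z = 0. Lengths are in m, angles in rad, forces in N, time in s.
With the tool pointing down it reaches from about 0.4 to 0.875 m from the base axis. Payload 19.3 kg.
Tool frame: the origin (TCP) lies midway between the tips of the shut fingers; the grasp point (between the pads) lies 19 mm behind it; z points along the fingers, y is the line along which they close (so a half turn about z gives the same grasp; the last joint's range is limited). The gripper opens to 85 mm and grips with 20 to 120 N. Pads are 22 mm wide; open, the fingers measure 114 mm over their backs; the gripper's body (76 mm by 85 mm) begins 54 mm behind the grasp point. The pads swing forward as they close: fully open they stand 13 mm farther back than shut.
Start: joints at [-1.381, 0.521, -0.036, 1.599, 0.021, 1.021, -0.113], TCP at [0.161, 0.604, 0.231] pointing down, gripper open.
Joint ranges: [-2.91, 2.91], [-0.3, 2.13], [-1.5, 1.42], [0.17, 2.43], [-1.26, 4.41], [0.16, 1.93], [-2.52, 2.52]. Speed limits (rad/s): [1.89, 1.89, 2.39, 2.39, 3.01, 3.01, 3.01].

### API

Orientations are given as [roll, pitch, yaw] about the fixed x, y, z axes, in that order (R = Rz(yaw) Ry(pitch) Rx(roll)).
In Python, from workcell import telemetry, grab_frame, calibration, bot, outline_of, landmark_of gives the robot as it stands. The module is installed in compiled form; this text tells all that it offers.
- The arm moves only by the shell command python3 -m inch 'ROWS' [FORCE]. ROWS is JSON, a list of rows, each a list of 7 numbers: the shift along the tool's x, y, z in m, then the turn, a rotation vector about the tool's x, y, z in rad, then the closure, from 0 (fully open) to 1 (shut). A call has 1 to 5 rows; each row shifts and turns the commanded pose from where the row before left it, along the tool's axes as they then stand; what a row does not reach is not made up. A row lasts 1/10 s, in which the tool goes at most 50 mm and 8.59 degrees, less where a joint would pass 70% of its speed; a pose out of reach is approached as far as the arm can. A call is refused whole if a number of a shift passes 0.05 or a number of a turn 0.15, either way. A call with a gripper value outside its range is refused whole. The fingers move at their own pace and stop on an object; FORCE is the grip in N (left out, the last holds). Time passes only in rows, so rows that do not move let the fingers close. It gives the time, the measured TCP pose, the force, the opening and the grip force at its end, in the units of the state.
- telemetry.observe(): the state, without advancing time (a new reading comes with each control period).
- grab_frame(name): name is "side" or "top" or "wrist"; returns the picture (400x640x3 uint8, red, green, blue); there is no depth.
- calibration(name): a dict with "fovy" (degrees; the focal length in pixels is half the picture's height over the tangent of half this angle, whatever the lens; pixels are square), "cx", "cy" (the principal point, pixels), "pose" (4x4, takes a point from camera to world coordinates). Camera axes: x right, y down, z forward; pixel columns grow to the right and rows downward; lengths in m; the calibration is good to about 2 mm. A picture is of the moment at which its call begins: read the wrist's pose just before it. calibration takes no time and is no camera call; for the wrist camera it gives the pose at the moment of the call.
- bot.job_done(): hands the job in; it is judged then, once.
Trained networks look in the newest picture that a camera, given by its name, has taken for a name from the list of things; names that differ only in an ending like _2 or _b are one class to them, and where a whole thing is asked for, a point or a joint stands for the part that bears it (a point fixed in the world has none). Each returns a list of dicts, best first, with "score" (0 to 1); they miss things now and then, are a little off and sometimes report something else, mostly with a low value. They report only what shows in the picture. A call takes as long as a camera call.
- outline_of(label, camera): "region" (400x640 bool, what is visible of it) and "rect" ([left, top, right, bottom] in pixels, round what is visible of it).
- landmark_of(label, camera): "xy" ([column, row] in pixels: a listed point, or the origin of a listed thing).
The state is a dict: "clock": time; "qpos": joint angles; "qd": joint speeds; "joint_efforts": joint torques, N m; "position": TCP position; "tool_rot": TCP orientation; "force": force on the tool from outside, world axes, zero at the start; "moment": the same for the moment, N m; "grip_width": finger opening in m; "finger_force": force on a finger pad.
Only numpy, scipy, OpenCV 4.12 (cv2) and the standard library are available. Lean on these libraries where they do the work, as an engineer would, in place of code of your own. Each camera call takes 0.05 s, during which the arm holds its last target. There are 200 camera calls.

## Working session

There is one attempt and no reset: what is moved stays moved. The work goes in short steps, Python scripts to look and compute and a shell command to move; the robot and the scene stay as the last step left them, time stands still between calls to the robot, and variables do not carry over. Pictures are saved under pics/ and viewed, at most 10 in all, crops included, and the job is handed in when it is done.

```bash
mkdir -p pics; cat > h.py <<'E'
import numpy as np, cv2
from workcell import telemetry, grab_frame, calibration, bot, outline_of, landmark_of
def ray(cam,uv,z):
    c=calibration(cam); f=200/np.tan(np.radians(c['fovy'])/2); P=np.array(c['pose'])
    d=P[:3,:3]@np.array([(uv[0]-c['cx'])/f,(uv[1]-c['cy'])/f,1]); o=P[:3,3]
    return o+d*(z-o[2])/d[2]
def save(img,name): cv2.imwrite('pics/'+name,img[:,:,::-1])
E
python3 - <<'E'
from h import *
np.set_printoptions(precision=4,suppress=True)
s=telemetry.observe(); print(s['clock'],s['position'],s['tool_rot'],s['grip_width'],s['force'])
Z=dict(pastry_board=0,rest=.022,rolling_pin=.045,cinnamon=.022,tray=0,tray_spot=.004,honey=.004,salt_shaker=.004)
ims=[]
for cam in('top','side'):
    im=grab_frame(cam); ims.append(im); print(cam,np.array(calibration(cam)['pose'])[:3,3])
    for l,z in Z.items():
        for r in landmark_of(l,cam)[:2]: print(l,np.round(r['score'],2),np.round(r['xy'],1),ray(cam,r['xy'],z))
save(ims[0],'top.png');save(ims[1],'side.png')
E
```

```text
0.0 [0.1605 0.6037 0.2307] [-3.1405  0.0001  2.8817] 0.08513960499319626 [-0.178   0.5686  0.2487]
top [ 0.4639 -0.2391  0.9214]
pastry_board 0.61 [361.6 202.1] [ 0.4751 -0.3044  0.    ]
rest 0.84 [359.4 154.5] [ 0.5728 -0.3013  0.022 ]
rolling_pin 0.91 [364.6 236.1] [ 0.4066 -0.3051  0.045 ]
cinnamon 0.65 [353.3 193.4] [ 0.4932 -0.2863  0.022 ]
tray 0.68 [271.8 188.7] [ 0.5087 -0.1163  0.    ]
tray_spot 0.8 [274.4 222.3] [ 0.438  -0.1205  0.004 ]
salt_shaker 0.84 [269.7 143.7] [ 0.6033 -0.1148  0.004 ]
side [ 0.3322 -1.0322  0.3728]
pastry_board 0.85 [315.6 237.9] [ 0.4737 -0.3023  0.    ]
pastry_board 0.63 [280.4 216.7] [ 0.4204 -0.1925  0.    ]
rest 0.62 [368.6 219.8] [ 0.5804 -0.2882  0.022 ]
rolling_pin 0.62 [281.4 218.1] [ 0.4108 -0.3004  0.045 ]
cinnamon 0.96 [325.  222.3] [ 0.4954 -0.2839  0.022 ]
tray 0.76 [318.9 200. ] [ 0.5174 -0.1153  0.    ]
tray 0.36 [282.2 218.8] [ 0.4227 -0.2037  0.    ]
tray_spot 0.74 [284.7 196.5] [ 0.4425 -0.0894  0.004 ]
tray_spot 0.36 [282.1 219.1] [ 0.4214 -0.2141  0.004 ]
salt_shaker 0.77 [351.7 195.6] [ 0.5953 -0.1121  0.004 ]
```

View pics/top.png

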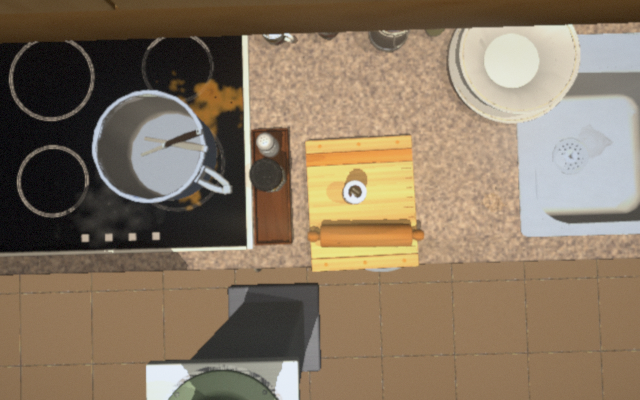

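View pics/side.png

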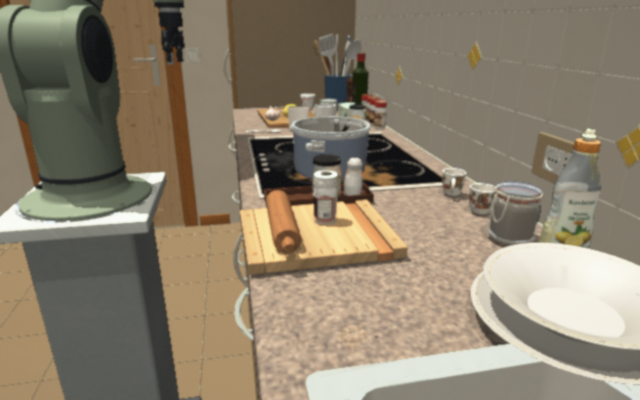

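```bash
python3 - <<'E'
from h import *
np.set_printoptions(precision=4,suppress=True)
grab_frame('top')
for l in('pastry_board','rolling_pin','tray'):
    r=outline_of(l,'top')[0]; ys,xs=np.nonzero(r['region'])
    z=dict(pastry_board=.022,rolling_pin=.045,tray=.02)[l]
    b=cv2.minAreaRect(np.stack([xs,ys],1).astype(np.float32)); p=cv2.boxPoints(b)
    w=np.array([ray('top',q,z)[:2] for q in p]); print(l,r['score'],'\n',w,w.mean(0),[np.linalg.norm(w[i]-w[i-1]) for i in(1,2)],
     [np.arctan2(*(w[i]-w[i-1])[::-1]) for i in (1,2)])
E
```

```text
pastry_board 0.56 
 [[ 0.607  -0.187 ]
 [ 0.6114 -0.4105]
 [ 0.3394 -0.4147]
 [ 0.3345 -0.193 ]] [ 0.4731 -0.3013] [np.float64(0.2235190433283765), np.float64(0.27204996798286657)] [np.float64(-1.5511778931029314), np.float64(-3.1260002662741027)]
rolling_pin 0.84 
 [[ 0.4332 -0.1925]
 [ 0.43   -0.4219]
 [ 0.3823 -0.4209]
 [ 0.3854 -0.1918]] [ 0.4077 -0.3068] [np.float64(0.2294284967309841), np.float64(0.0477271773193404)] [np.float64(-1.5845033356400533), np.float64(3.121959091138787)]
tray 0.76 
 [[ 0.6317 -0.0762]
 [ 0.6321 -0.1549]
 [ 0.3928 -0.1568]
 [ 0.3923 -0.0787]] [ 0.5123 -0.1167] [np.float64(0.0786732028033832), np.float64(0.2392530033767443)] [np.float64(-1.5663221109338972), np.float64(-3.133446762480638)]
```

The top view shows the board with its groove at row ~155, the pin at row ~235, and cinnamon at (355,192). Honey is at (267,172) and salt at (267,142), and the near half of the tray is free. The side view agrees. Next I move over in an arc past the pot.

```bash
python3 -m inch '[[-0.034,-0.029,-0.006,0,0,0,0],[-0.034,-0.029,-0.006,0,0,0,0],[-0.034,-0.029,-0.006,0,0,0,0],[-0.034,-0.029,-0.006,0,0,0,0],[-0.034,-0.029,-0.006,0,0,0,0]]'; python3 -m inch '[[-0.034,-0.029,-0.006,0,0,0,0],[-0.034,-0.029,-0.006,0,0,0,0],[-0.034,-0.029,-0.006,0,0,0,0],[-0.034,-0.029,0,0,0,0,0],[-0.034,-0.029,0,0,0,0,0]]'; python3 -c "
from h import *;s=telemetry.observe();print(s['qpos'])"
```

```text
clock: 1.6
position: [0.2884, 0.4186, 0.2617]
tool_rot: [3.141, 0.0, 2.882]
force: [0.3, 0.7, 0.0]
grip_width: 0.0855
finger_force: 0.0
clock: 2.1
position: [0.4155, 0.2348, 0.2798]
tool_rot: [3.141, 0.001, 2.882]
force: [2.0, 0.8, -0.7]
grip_width: 0.0851
finger_force: 0.0
[-0.7425976   0.22867935  0.12464181  1.92149446 -0.03379259  0.99232927
  0.708313  ]
```

```bash
python3 -m inch '[[-0.018,-0.045,0,0,0,0,0],[-0.018,-0.045,0,0,0,0,0],[-0.018,-0.045,0,0,0,0,0],[-0.018,-0.045,0,0,0,0,0],[-0.018,-0.045,0,0,0,0,0]]'; python3 -m inch '[[-0.018,-0.045,0,0,0,0,0],[-0.018,-0.045,0,0,0,0,0],[-0.018,-0.045,0,0,0,0,0],[-0.018,-0.045,0,0,0,0,0],[-0.018,-0.045,0,0,0,0,0]]';python3 -m inch '[[0,0,0,0,0,-0.13,0],[0,0,0,0,0,-0.13,0],[0,0,0,0,0,0,0]]'; python3 - <<'E'
from h import *
np.set_printoptions(precision=4,suppress=True)
im=grab_frame('wrist'); save(im,'w1.png'); print(telemetry.observe()['qpos'],np.array(calibration('wrist')['pose']))
for l,z in dict(rest=.022,rolling_pin=.045,cinnamon=.022,tray_spot=.004).items():
    for r in landmark_of(l,'wrist')[:2]: print(l,np.round(r['score'],2),np.round(r['xy'],1),ray('wrist',r['xy'],z))
for l in('pastry_board','rolling_pin','cinnamon'):
    for r in outline_of(l,'wrist')[:1]: print(l,r['score'],r['rect'])
E
```

```text
clock: 2.6
position: [0.4437, -0.0061, 0.2797]
tool_rot: [3.141, 0.001, 2.882]
force: [1.2, 0.6, 0.2]
grip_width: 0.0854
finger_force: 0.0
clock: 3.1
position: [0.473, -0.2467, 0.2795]
tool_rot: [3.141, 0.001, 2.882]
force: [2.2, 1.1, 0.4]
grip_width: 0.0851
finger_force: 0.0
clock: 3.4
position: [0.4729, -0.245, 0.2793]
tool_rot: [3.141, 0.0, -3.14]
force: [-0.1, 0.3, 0.1]
grip_width: 0.0857
finger_force: 0.0
[ 0.0868  0.3384  0.3653  1.8    -0.1392  1.0282  2.0733] [[ 0.0024  0.9636  0.2672  0.4056]
 [ 1.     -0.0022 -0.0011 -0.2442]
 [-0.0005  0.2672 -0.9636  0.4216]
 [ 0.      0.      0.      1.    ]]
rolling_pin 0.97 [267.4 120. ] [ 0.4092 -0.3039  0.045 ]
cinnamon 0.92 [291.1 187.2] [ 0.4969 -0.2797  0.022 ]
tray_spot 0.79 [412.6 143.1] [ 0.4402 -0.1156  0.004 ]
pastry_board 0.82 [179.7, 55.8, 362.1, 266.8]
rolling_pin 0.6 [167.4, 99.5, 366.2, 141.1]
cinnamon 0.85 [262.8, 170.4, 308.2, 226.0]
```

View pics/w1.png

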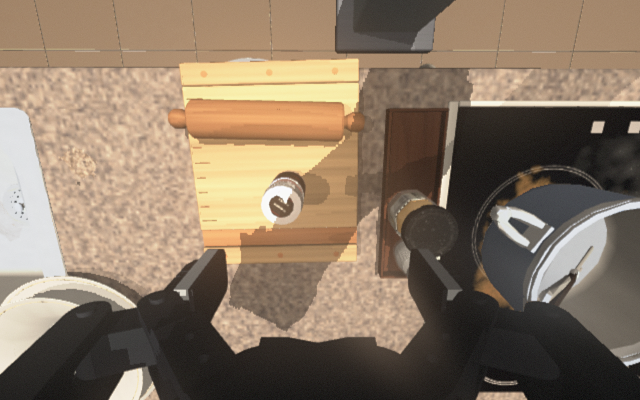

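The wrist view shows the cap centre at about (283,203), the pin from (170,117) to (360,122), and the groove at rows ~228–245.

```bash
python3 - <<'E'
from h import *
np.set_printoptions(precision=4,suppress=True)
p=lambda u,v,z:print((u,v),ray('wrist',(u,v),z)[:2])
p(283,203,.118)
for q in((180,63),(357,59),(357,262),(206,262),(202,230),(356,227),(205,246),(357,245)):p(*q,.022)
p(170,117,.045);p(360,122,.045)
print('top')
for q in((306,140),(411,136),(418,268),(312,270)): print(q,ray('top',q,.022)[:2])
print(ray('top',(355,191),.118))
E
```

```text
(283, 203) [ 0.4918 -0.2799]
(180, 63) [ 0.343  -0.4105]
(357, 59) [ 0.3387 -0.1965]
(357, 262) [ 0.6074 -0.1872]
(206, 262) [ 0.6075 -0.4049]
(202, 230) [ 0.5583 -0.4057]
(356, 227) [ 0.5538 -0.1905]
(205, 246) [ 0.5825 -0.4039]
(357, 245) [ 0.581  -0.1882]
(170, 117) [ 0.406 -0.42 ]
(360, 122) [ 0.4118 -0.1933]
top
(306, 140) [ 0.606  -0.1923]
(411, 136) [ 0.6078 -0.4084]
(418, 268) [ 0.3372 -0.4136]
(312, 270) [ 0.339  -0.1973]
[ 0.4944 -0.2845  0.118 ]
```

```bash
python3 -m inch '[[-0.021,-0.036,0,0,0,0,0],[0,0,0.044,0,0,0,0],[0,0,0.044,0,0,0,0],[0,0,0.044,0,0,0,0],[0,0,0.044,0,0,0,0]]' 30; python3 -m inch '[[0,0,0.02,0,0,0,0],[0,0,0.02,0,0,0,0],[0,0,0,0,0,0,0.3],[0,0,0,0,0,0,0.6],[0,0,0,0,0,0,0.9]]' 30;  python3 -m inch '[[0,0,0,0,0,0,0.9],[0,0,0,0,0,0,0.9],[0,0,0,0,0,0,0.9],[0,0,0,0,0,0,0.9]]' 30
```

```text
clock: 4.3
position: [0.494, -0.2806, 0.1018]
tool_rot: [-3.141, 0.0, 3.141]
force: [2.2, -0.5, -0.2]
grip_width: 0.0851
finger_force: 0.0
clock: 4.8
position: [0.4946, -0.281, 0.0645]
tool_rot: [-3.141, 0.001, 3.142]
force: [0.2, -1.6, 1.4]
grip_width: 0.0438
finger_force: 0.7
clock: 5.2
position: [0.4947, -0.2812, 0.0644]
tool_rot: [-3.141, 0.002, 3.142]
force: [0.1, -0.8, 7.7]
grip_width: 0.0421
finger_force: 29.6
```

```bash
python3 -m inch '[[0,0,-0.02,0,0,0,0.9],[0,0,-0.04,0,0,0,0.9],[0.02,0.02,0,0,0,0,0.9],[0.02,0.036,0,0,0,0,0.9],[0.015,0.036,0,0,0,0,0.9]]'; python3 -m inch '[[0,0.036,0,0,0,0,0.9],[0,0.036,0,0,0,0,0.9],[0,0,0,0,0,0,0.9],[0,0,0,0,0,0,0.9]]'; python3 - <<'E'
from h import *
np.set_printoptions(precision=4,suppress=True)
im=grab_frame('wrist'); save(im,'w2.png')
for l,z in dict(tray_spot=.004,tray=0).items():
    for r in landmark_of(l,'wrist')[:2]: print(l,np.round(r['score'],2),np.round(r['xy'],1),ray('wrist',r['xy'],z))
E
```

```text
clock: 5.7
position: [0.4378, -0.188, 0.1238]
tool_rot: [3.142, 0.001, 3.14]
force: [1.9, 1.1, 0.3]
grip_width: 0.0419
finger_force: 30.8
clock: 6.1
position: [0.4392, -0.1161, 0.1237]
tool_rot: [3.142, 0.001, -3.14]
force: [0.9, -0.6, -0.9]
grip_width: 0.0423
finger_force: 30.9
tray_spot 0.8 [316.7 197.3] [ 0.4408 -0.1178  0.004 ]
```

View pics/w2.png

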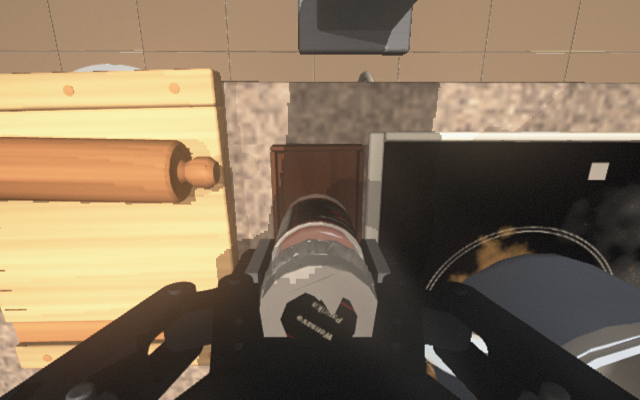

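The picture shows the jar held upright at about (318,250), centred over the tray's free half, and the detected tray_spot agrees within 2 mm. I'll lower it.

```bash
python3 -m inch '[[0,-0.001,0.03,0,0,0,0.9],[0,0,0.03,0,0,0,0.9],[0,0,0.011,0,0,0,0.9],[0,0,0.004,0,0,0,0.9],[0,0,0.002,0,0,0,0.9]]'; python3 -m inch '[[0,0,0,0,0,0,0.9],[0,0,0,0,0,0,0.9]]'
```

```text
clock: 6.75
position: [0.4391, -0.1183, 0.0466]
tool_rot: [-3.141, 0.0, 3.141]
force: [0.5, -0.1, -0.9]
grip_width: 0.0419
finger_force: 30.9
clock: 6.95
position: [0.4395, -0.1178, 0.0471]
tool_rot: [-3.141, 0.001, -3.141]
force: [0.6, 0.6, -0.9]
grip_width: 0.0424
finger_force: 30.9
```

```bash
python3 -m inch '[[0,0,0.001,0,0,0,0.4],[0,0,0,0,0,0,0.35],[0,0,0,0,0,0,0.2],[0,0,0,0,0,0,0],[0,0,0,0,0,0,0]]'; python3 -m inch '[[0,0,0,0,0,0,0],[0,0,-0.03,0,0,0,0],[0,0,-0.05,0,0,0,0],[0,0,-0.05,0,0,0,0],[0,0,-0.05,0,0,0,0]]';python3 -m inch '[[0,0,-0.05,0,0,0,0],[0,0,0,0,0,0,0]]'; python3 - <<'E'
from h import *
np.set_printoptions(precision=4,suppress=True)
save(grab_frame('side'),'s2.png'); im=grab_frame('wrist')
for cam in('side','wrist'):
  for l,z in dict(cinnamon=.004,rest=.022,rolling_pin=.045).items():
    for r in landmark_of(l,cam)[:1]: print(l,np.round(r['score'],2),np.round(r['xy'],1),ray(cam,r['xy'],z))
a=cv2.imread('pics/s2.png')[120:280,220:430]; b=im[:,:,::-1]
a=cv2.resize(a,(525,400)); cv2.imwrite('pics/c.png',cv2.resize(np.hstack([a,b]),(800,275)))
E
```

```text
clock: 7.45
position: [0.439, -0.1178, 0.0453]
tool_rot: [-3.142, 0.0, -3.141]
force: [-0.4, 0.4, -0.2]
grip_width: 0.0858
finger_force: 0.0
clock: 7.95
position: [0.4384, -0.1179, 0.2272]
tool_rot: [-3.141, -0.001, 3.141]
force: [1.0, -1.2, 0.4]
grip_width: 0.0849
finger_force: 0.0
clock: 8.15
position: [0.441, -0.1183, 0.2807]
tool_rot: [3.142, 0.009, 3.141]
force: [-0.3, -0.3, -1.1]
grip_width: 0.0853
finger_force: 0.0
cinnamon 0.62 [286.5 200. ] [ 0.4437 -0.1117  0.004 ]
rest 0.9 [366.  222.6] [ 0.5717 -0.2997  0.022 ]
rolling_pin 0.83 [282.2 218.6] [ 0.4119 -0.3029  0.045 ]
cinnamon 0.95 [316.1 166.5] [ 0.4357 -0.1193  0.004 ]
rest 0.93 [188.9 253.6] [ 0.5567 -0.2988  0.022 ]
rolling_pin 0.63 [163.8 149. ] [ 0.4084 -0.3034  0.045 ]
```

View pics/c.png

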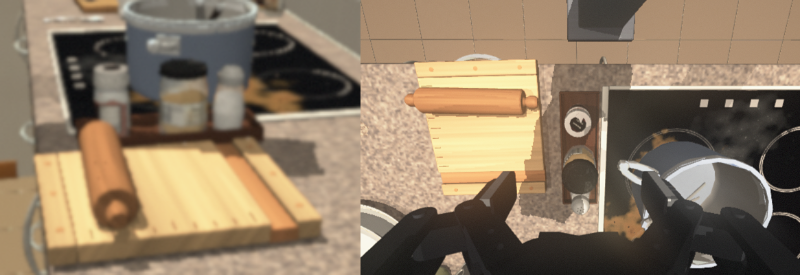

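The jar stands upright and released in the tray, with the bystanders untouched. Next I go behind the pin, turned to line up with the groove.

```bash
python3 -m inch '[[0.017,-0.037,0,0,0,0,0],[0.017,-0.037,0,0,0,0,0],[0.017,-0.037,0,0,0,0,0],[0.017,-0.037,0,0,0,0,0],[0.017,-0.038,0,0,0,0,0]]'; python3 -m inch '[[0,0,0.05,0,0,-0.017,0],[0,0,0.05,0,0,0,0],[0,0,0.05,0,0,0,0],[0,0,0,0,0,0,0]]'; python3 - <<'E'
from h import *
np.set_printoptions(precision=4,suppress=True)
print(telemetry.observe()['qpos']); im=grab_frame('wrist'); save(im,'w3.png')
for l,z in dict(rest=.022,rolling_pin=.045).items():
    for r in landmark_of(l,'wrist')[:1]: print(l,np.round(r['score'],2),np.round(r['xy'],1),ray('wrist',r['xy'],z))
E
```

```text
clock: 9.05
position: [0.3529, -0.305, 0.2749]
tool_rot: [3.141, -0.001, -3.141]
force: [1.3, 0.1, -0.5]
grip_width: 0.0856
finger_force: 0.0
clock: 9.45
position: [0.351, -0.3021, 0.1206]
tool_rot: [3.137, -0.008, -3.125]
force: [-0.3, -0.6, 1.2]
grip_width: 0.0853
finger_force: 0.0
[ 0.2785  0.4814  0.3964  2.1209 -0.3172  0.6051  2.4864]
rolling_pin 0.79 [312.3 282.7] [ 0.4191 -0.3074  0.045 ]
```

View pics/w3.png

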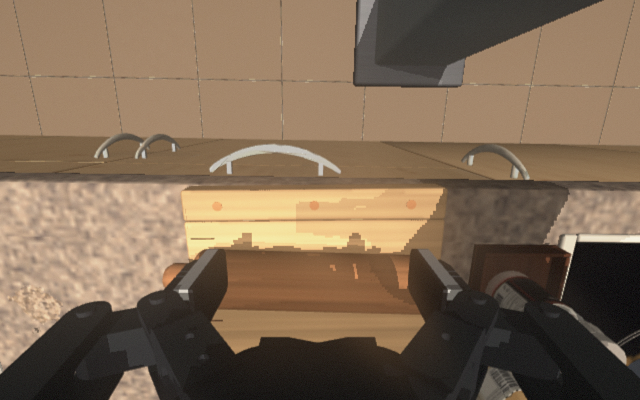

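q7 is at 2.49, close to its 2.52 limit, so I make a half turn in place. It is the same finger line and there is plenty of time.

```bash
python3 -m inch '[[0,0,0,0,0,0.143,0],[0,0,0,0,0,0.143,0],[0,0,0,0,0,0.143,0],[0,0,0,0,0,0.143,0],[0,0,0,0,0,0.143,0]]' | grep -E "pos|rot"; python3 -m inch '[[0,0,0,0,0,0.143,0],[0,0,0,0,0,0.143,0],[0,0,0,0,0,0.143,0],[0,0,0,0,0,0.143,0],[0,0,0,0,0,0.143,0]]'| grep -E "pos|rot"; python3 -m inch '[[0,0,0,0,0,0.143,0],[0,0,0,0,0,0.143,0],[0,0,0,0,0,0.143,0],[0,0,0,0,0,0.143,0],[0,0,0,0,0,0.143,0]]'| grep -E "pos|rot"; python3 -m inch '[[0,0,0,0,0,0.143,0],[0,0,0,0,0,0.143,0],[0,0,0,0,0,0.143,0],[0,0,0,0,0,0.143,0],[0,0,0,0,0,0.143,0]]'| grep -E "pos|rot"; python3 -m inch '[[0,0,0,0,0,0.143,0],[0,0,0,0,0,0.143,0],[0,0,0,0,0,0,0]]'; python3 -c "
from h import *;print(telemetry.observe()['qpos'])"
```

```text
position: [0.3556, -0.3042, 0.1281]
tool_rot: [3.139, 0.004, 2.439]
position: [0.3558, -0.3039, 0.128]
tool_rot: [3.137, 0.001, 1.724]
position: [0.356, -0.3036, 0.1279]
tool_rot: [3.137, -0.003, 1.009]
position: [0.3562, -0.3034, 0.1278]
tool_rot: [3.141, -0.006, 0.295]
clock: 11.9
position: [0.3558, -0.3034, 0.1272]
tool_rot: [-3.141, -0.004, 0.012]
force: [-0.4, 0.1, 0.1]
grip_width: 0.0854
finger_force: 0.0
[-0.20140718  0.85573784  1.22182487  2.13409493 -1.04457079  0.96664112
  0.07597703]
```

```bash
python3 -m inch '[[0,0,0.035,0,0,-0.005,0],[0,0,0.035,0,0,0,0],[0,0,0.02,0,0,0,0],[0,0,0.013,0,0,0,0],[0,0,0,0,0,0,0]]'; python3 -c "
from h import *;print(telemetry.observe()['qpos'])"
```

```text
clock: 12.4
position: [0.3554, -0.3034, 0.023]
tool_rot: [-3.14, -0.003, 0.023]
force: [0.0, 0.5, 1.3]
grip_width: 0.0856
finger_force: 0.0
[-0.04234945  0.92389396  0.91512923  2.17445081 -1.24011085  0.7357064
  0.20979713]
```

```bash
python3 -m inch '[[0.006,0,0,0,0,0,0],[0.006,0,0,0,0,0,0],[0.006,0,0,0,0,0,0],[0.006,0,0,0,0,0,0],[0.006,0,0,0,0,0,0]]'; python3 -c "
from h import *;print(telemetry.observe()['qpos'])"
```

```text
clock: 12.9
position: [0.3848, -0.3031, 0.0225]
tool_rot: [3.141, -0.0, 0.019]
force: [0.4, 0.0, -0.0]
grip_width: 0.0857
finger_force: 0.0
[-0.07671808  0.95114407  0.92928658  2.11726205 -1.21428375  0.76964136
  0.1242039 ]
```

```bash
for i in 1 ; do python3 -m inch '[[0.006,0,0,0,0,0,0],[0.006,0,0,0,0,0,0],[0.006,0,0,0,0,0,0],[0.006,0,0,0,0,0,0],[0.006,0,0,0,0,0,0]]';  python3 -m inch '[[0.006,0,0,0,0,0,0],[0.006,0,0,0,0,0,0],[0.006,0,0,0,0,0,0],[0.006,0,0,0,0,0,0],[0.005,0,0,0,0,0,0]]'; done; python3 - <<'E'
from h import *
np.set_printoptions(precision=4,suppress=True)
print(telemetry.observe()['qpos']); im=grab_frame('side'); save(im,'s3.png'); grab_frame('top')
for cam in('side','top'):
  for l,z in dict(rest=.022,rolling_pin=.045).items():
    for r in landmark_of(l,cam)[:1]: print(cam,l,np.round(r['score'],2),np.round(r['xy'],1),ray(cam,r['xy'],z))
cv2.imwrite('pics/c3.png',cv2.resize(im[150:300,200:440,::-1],(800,500)))
E
```

```text
clock: 13.4
position: [0.4145, -0.3027, 0.0223]
tool_rot: [3.142, 0.0, 0.018]
force: [-0.2, -0.5, -0.1]
grip_width: 0.0855
finger_force: 0.1
clock: 13.9
position: [0.4436, -0.3022, 0.0223]
tool_rot: [3.142, -0.0, 0.018]
force: [-0.3, -0.4, 0.6]
grip_width: 0.0854
finger_force: 0.0
[-0.1225  0.9992  0.9472  1.9974 -1.1702  0.8353 -0.0229]
side rest 0.84 [369.8 224.4] [ 0.5764 -0.3089  0.022 ]
side rolling_pin 0.61 [320.3 216.9] [ 0.4812 -0.3082  0.045 ]
top rest 0.89 [359.3 156.5] [ 0.5687 -0.3009  0.022 ]
```

View pics/c3.png

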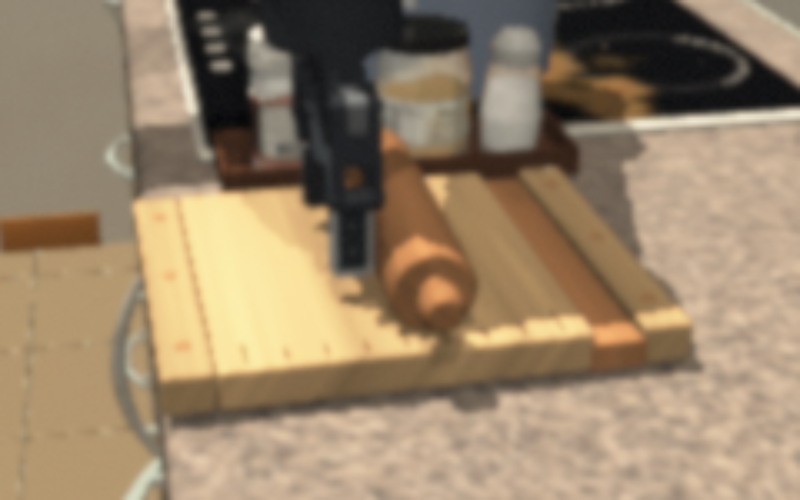

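The pin is rolling cleanly and lies parallel, about 90 mm short of the groove. The fingers are at crop (350,230), just behind it.

```bash
python3 -m inch '[[0.006,0,0,0,0,0,0],[0.006,0,0,0,0,0,0],[0.006,0,0,0,0,0,0],[0.006,0,0,0,0,0,0],[0.006,0,0,0,0,0,0]]';  python3 -m inch '[[0.006,0,0,0,0,0,0],[0.006,0,0,0,0,0,0],[0.006,0,0,0,0,0,0],[0.005,0,0,0,0,0,0],[0.004,0,0,0,0,0,0]]'; python3 -m inch '[[0.004,0,0,0,0,0,0],[0.003,0,0,0,0,0,0],[0.002,0,0,0,0,0,0],[0,0,0,0,0,0,0]]'; python3 - <<'E'
from h import *
np.set_printoptions(precision=4,suppress=True)
print(telemetry.observe()['qpos']); im=grab_frame('side'); w=grab_frame('wrist')
for cam in('side','wrist'):
  for l,z in dict(rest=.022,rolling_pin=.045).items():
    for r in landmark_of(l,cam)[:1]: print(cam,l,np.round(r['score'],2),np.round(r['xy'],1),ray(cam,r['xy'],z))
cv2.imwrite('pics/c4.png',np.hstack([cv2.resize(im[160:300,220:430,::-1],(450,300)),cv2.resize(w[:,:,::-1],(350,300))]))
E
```

```text
clock: 14.7
position: [0.4736, -0.3016, 0.0223]
tool_rot: [3.142, 0.0, 0.018]
force: [0.3, -0.6, -0.6]
grip_width: 0.0853
finger_force: 0.1
clock: 15.2
position: [0.5005, -0.3012, 0.0223]
tool_rot: [3.142, -0.0, 0.018]
force: [-0.6, 0.4, 0.4]
grip_width: 0.0856
finger_force: 0.0
clock: 15.6
position: [0.5092, -0.301, 0.0223]
tool_rot: [3.142, -0.0, 0.018]
force: [-0.2, -0.6, 0.6]
grip_width: 0.0852
finger_force: 0.0
[-0.1521  1.055   0.9634  1.8516 -1.1308  0.91   -0.1714]
side rest 0.55 [369.6 224.2] [ 0.5763 -0.3079  0.022 ]
side rolling_pin 0.79 [356.3 213.6] [ 0.55   -0.3058  0.045 ]
wrist rest 0.77 [315.  132.3] [ 0.5699 -0.2985  0.022 ]
wrist rolling_pin 0.57 [333.4 190.9] [ 0.548  -0.3064  0.045 ]
```

View pics/c4.png

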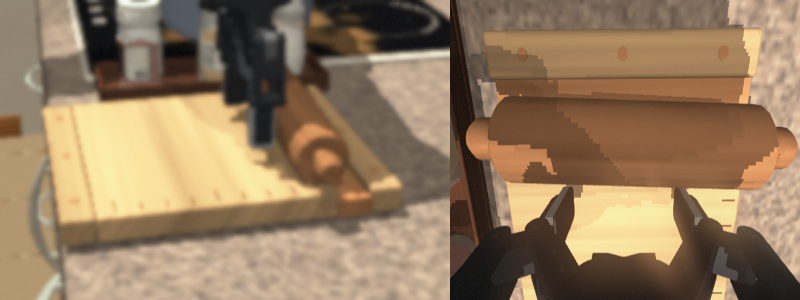

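The pin is about 20 mm short of the groove and nearly parallel. I finish slowly.

```bash
python3 -m inch '[[0.003,0,0,0,0,0,0],[0.003,0,0,0,0,0,0],[0.003,0,0,0,0,0,0],[0.0025,0,0,0,0,0,0],[0.0025,0,0,0,0,0,0]]'; python3 -m inch '[[0.0025,0,0,0,0,0,0],[0.0025,0,0,0,0,0,0],[0.002,0,0,0,0,0,0],[0.001,0,0,0,0,0,0],[0,0,0,0,0,0,0]]'; python3 - <<'E'
from h import *
np.set_printoptions(precision=4,suppress=True)
im=grab_frame('side'); w=grab_frame('wrist')
for cam in('side','wrist'):
  for l,z in dict(rest=.022,rolling_pin=.041).items():
    for r in landmark_of(l,cam)[:1]: print(cam,l,np.round(r['score'],2),np.round(r['xy'],1),ray(cam,r['xy'],z))
cv2.imwrite('pics/c5.png',np.hstack([cv2.resize(im[160:300,220:430,::-1],(450,300)),cv2.resize(w[:,:,::-1],(350,300))]))
E
```

```text
clock: 16.4
position: [0.5233, -0.3007, 0.0223]
tool_rot: [3.142, -0.0, 0.018]
force: [-0.2, -0.3, 0.0]
grip_width: 0.0852
finger_force: 0.0
clock: 16.9
position: [0.531, -0.3006, 0.0223]
tool_rot: [3.142, 0.0, 0.018]
force: [0.2, -0.5, -0.2]
grip_width: 0.0854
finger_force: 0.0
side rest 0.64 [366.9 224.3] [ 0.5711 -0.3074  0.022 ]
side rolling_pin 0.81 [368.5 214.5] [ 0.574  -0.3053  0.041 ]
wrist rolling_pin 0.79 [332.2 192. ] [ 0.5686 -0.3058  0.041 ]
```

View pics/c5.png

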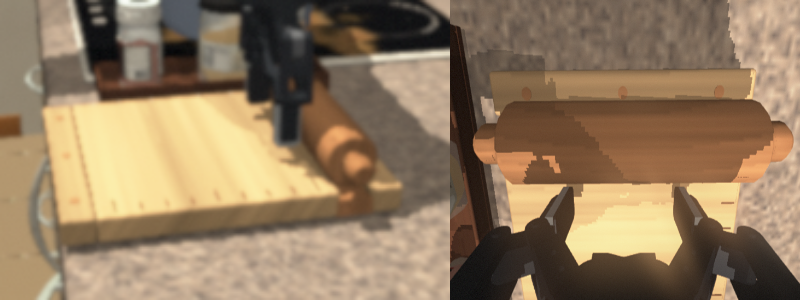

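The pin lies in the groove, parallel to the board's far strip, and the fingers are clear of it. I'll back off, lift, wait and check.

```bash
python3 -m inch '[[-0.01,0,0,0,0,0,0],[-0.02,0,0,0,0,0,0],[-0.02,0,0,0,0,0,0],[-0.02,0,-0.03,0,0,0,0],[-0.02,0,-0.04,0,0,0,0]]'; python3 -m inch '[[-0.02,0,-0.04,0,0,0,0],[0,0,-0.05,0,0,0,0],[0,0,-0.05,0,0,0,0],[0,0,0,0,0,0,0],[0,0,0,0,0,0,0]]'; python3 - <<'E'
from h import *
np.set_printoptions(precision=4,suppress=True)
ims=[]
for cam in('side','wrist','top'):
  ims.append(grab_frame(cam))
  for l,z in dict(rest=.022,rolling_pin=.041,cinnamon=.004).items():
    for r in landmark_of(l,cam)[:1]: print(cam,l,np.round(r['score'],2),np.round(r['xy'],1),ray(cam,r['xy'],z))
  for r in outline_of('rolling_pin',cam)[:1]:
    ys,xs=np.nonzero(r['region']); b=cv2.boxPoints(cv2.minAreaRect(np.stack([xs,ys],1).astype(np.float32)))
    if cam!='side': w=np.array([ray(cam,q,.041)[:2] for q in b]); print(w,w.mean(0))
cv2.imwrite('pics/c6.png',np.hstack([cv2.resize(ims[0][140:300,220:430,::-1],(400,300)),cv2.resize(ims[1][:,:,::-1],(400,300))]))
E
```

```text
clock: 17.7
position: [0.4386, -0.3018, 0.092]
tool_rot: [-3.14, 0.002, 0.017]
force: [1.1, -0.1, 2.0]
grip_width: 0.0852
finger_force: 0.0
clock: 18.2
position: [0.4208, -0.3023, 0.2326]
tool_rot: [-3.141, -0.002, 0.018]
force: [-0.4, -0.4, -0.6]
grip_width: 0.0857
finger_force: 0.0
side rest 0.9 [367.3 223.7] [ 0.5727 -0.305   0.022 ]
side rolling_pin 0.97 [368.8 212.9] [ 0.5768 -0.2981  0.041 ]
side cinnamon 0.62 [285.1 201.2] [ 0.4397 -0.1183  0.004 ]
wrist rolling_pin 0.57 [322.2  31.7] [ 0.5692 -0.3044  0.041 ]
wrist cinnamon 0.58 [169.7 157.7] [ 0.4376 -0.1229  0.004 ]
[[ 0.592  -0.191 ]
 [ 0.5975 -0.4217]
 [ 0.5488 -0.4284]
 [ 0.543  -0.1874]] [ 0.5703 -0.3071]
top rest 0.85 [356.6 155.5] [ 0.5709 -0.2955  0.022 ]
top rolling_pin 0.79 [359.7 153.9] [ 0.5717 -0.3006  0.041 ]
top cinnamon 0.67 [276.  222.3] [ 0.4379 -0.1239  0.004 ]
[[ 0.5878 -0.1914]
 [ 0.5934 -0.4236]
 [ 0.5477 -0.4245]
 [ 0.5421 -0.1926]] [ 0.5678 -0.308 ]
```

View pics/c6.png

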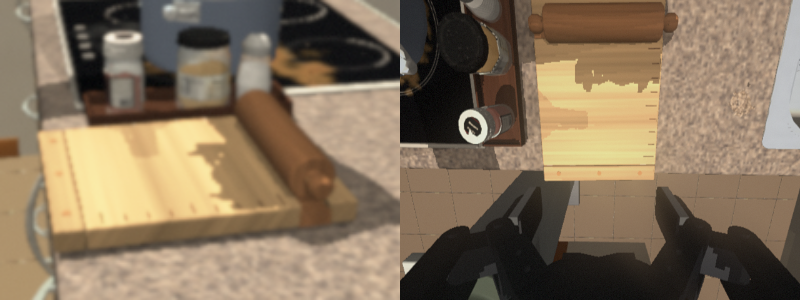

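Pin settled in the groove (x≈0.570, angle ≈0.02 rad, like the groove), with the jar upright in the tray.

```bash
python3 -c "
from h import *;print(bot.job_done())"
```

```text
the job is handed in; nothing more can be done
None
```

I handed the job in at about 18 s of the 67 s: the last pictures show the spice jar upright in the tray's near half and the rolling pin lying along the rest groove, but the hand-in returned no verdict.

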